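Flip the cleaned disk's marker to green

TASK

The black disk lying in one of the two yellow cradles has been cleaned: with the fingertips, push that station's orange marker paddle right over its hinge, without flicking it, until it lies fully flat on the other side with its green face up, then move clear of it. The hinge is stiff, so push it all the way down. Leave the marker of the empty station showing orange, and do not pick up or shift the disk or anything else on the bench.

Things in the scene. Friction and masses are not known exactly. Their poses are not given: they have to be found in the camera images.
- station_full: White board 150 x 220 x 12 mm, fixed; origin: centre of its underside; x points away from the robot across the hinge, y left. Yellow cradle at y +54 mm, rim 22 mm above the bench. Marker stand at y -62 mm: two posts 16 x 7 mm, 95 mm high, 52 mm apart inside, with a rest bar (30 mm along x) just under the hinge. This is the station whose cradle holds the black disk.
- marker_full (a joint): Hinge angle (rad) of the marker of the station with the disk: paddle 44 mm wide, 6 mm thick, reaching 80 mm from the hinge. 0: level, on the robot's side (board -x), orange up, free edge over open air; pi/2: upright; pi: level on the far side, green up. Starts at 0 to 0.2; stops at 0 and pi. Stiff: stays at any angle where it is left; about 1 N at the edge turns it.
- hinge_full (a point): Middle of the hinge line of the marker of the station with the disk, 87 mm above the bench, at board x = 0, y = -62 mm; the hinge line runs along the board's y.
- marker_full_edge (a point): Middle of the free edge of that paddle, at mid thickness, 80 mm from the hinge line; turns with the paddle.
- station_empty: White board 150 x 220 x 12 mm, fixed; origin: centre of its underside; x points away from the robot across the hinge, y left. Yellow cradle at y +54 mm, rim 22 mm above the bench. Marker stand at y -62 mm: two posts 16 x 7 mm, 95 mm high, 52 mm apart inside, with a rest bar (30 mm along x) just under the hinge. This is the station whose cradle is empty.
- marker_empty (a joint): Hinge angle (rad) of the marker of the station with the empty cradle: paddle 44 mm wide, 6 mm thick, reaching 80 mm from the hinge. 0: level, on the robot's side (board -x), orange up, free edge over open air; pi/2: upright; pi: level on the far side, green up. Starts at 0 to 0.2; stops at 0 and pi. Stiff: stays at any angle where it is left; about 1 N at the edge turns it.
- hinge_empty (a point): Middle of the hinge line of the marker of the station with the empty cradle, 87 mm above the bench, at board x = 0, y = -62 mm; the hinge line runs along the board's y.
- marker_empty_edge (a point): Middle of the free edge of that paddle, at mid thickness, 80 mm from the hinge line; turns with the paddle.
- disk: Black diskette 90 x 94 x 4 mm with a round metal hub, 25 g, lying loose in the yellow cradle; origin at the centre of its underside, 14 mm above the bench.
- spare_disk: Blue diskette 90 x 94 x 4 mm lying loose on the bench; origin at the centre of its underside.
- bottle: White plastic bottle, 64 mm across, 170 mm high, standing loose behind the stations; origin at the centre of its underside.
- swab_pot: Clear empty pot, 72 mm across, 75 mm high, standing loose behind the stations; origin at the centre of its underside.
- tape: Orange tape ring lying flat, 90 mm across, 22 mm high, loose behind the stations; origin at the centre of its underside.
- brush: Brush 180 mm long with a dark wooden handle, lying loose to the robot's right; origin below its middle.
- disk_box: Grey closed disk box 110 x 105 x 45 mm standing loose to the robot's left; origin at the centre of its underside.

How it is judged:
At the end, for the whole second after the job is handed in: The marker of the station with the disk lies green side up within 0.12 rad (7 degrees) of level and at rest; the empty station's marker is still below 0.4 rad; the disk is within 12 mm and every other loose thing within 30 mm of its start (value of joint marker_full above 3.02 rad and velocity of joint marker_full between -0.05 and 0.05 rad/s and value of joint marker_empty below 0.4 rad and distance of disk from where it was at the start of the episode below 0.012 m and distance of each of spare_disk, bottle, swab_pot, tape, brush, disk_box from where it was at the start of the episode below 0.03 m); the robot touches nothing.
It fails at once if the marker is flicked or slammed over (faster than 6 rad/s) (velocity of joint marker_full above 6 rad/s).
It fails at once if the empty station's marker is turned by more than about 0.2 rad (past 0.4 rad) (value of joint marker_empty above 0.4 rad).
It fails at once if the disk is lifted or shifted by 12 mm (distance of disk from where it was at the start of the episode above 0.012 m).
It fails at once if another loose thing is lifted, knocked or shifted by 30 mm (distance of any of spare_disk, bottle, swab_pot, tape, brush, disk_box from where it was at the start of the episode above 0.03 m).
It also fails if it takes over 42 s, if anything falls off the work surface, if the arm or the gripper's body presses on something with over 40 N, if the wrist force passes 120 N, or if a joint passes its speed limit or range.

ROBOT

A 6-joint arm with a two-finger parallel gripper is mounted at the origin on the work surface. World frame = base frame: x ahead of the robot, y to its left, z up, the work surface at z = 0. Lengths are in m, angles in rad, forces in N, time in s.
With the tool pointing down it reaches from about 0.35 to 0.775 m from the base axis. Payload 7.3 kg.
Tool frame: the origin (TCP) lies midway between the tips of the shut fingers; the grasp point (between the pads) lies 19 mm behind it (robot.grip_depth is the z of the grasp point in the tool frame, in m); z points along the fingers, y is the line along which they close (so a half turn about z gives the same grasp; the last joint's range is limited). The gripper opens to 92 mm and grips with 3 to 60 N. Pads are 19 mm wide; open, the fingers measure 130 mm over their backs; the gripper's body (75 mm by 190 mm) begins 47 mm behind the grasp point.
Start: joints at [-1.351, 0.342, 1.524, -0, 1.275, -0.146], TCP at [0.188, -0.49, 0.227] pointing down, gripper open.
Joint ranges: [-2.53, 2.53], [-0.77, 2.02], [0.04, 2.7], [-1, 4.14], [0.28, 2.66], [-3.11, 3.11]. Speed limits (rad/s): [2.57, 2.57, 3.14, 3.14, 3.14, 3.14].

INTERFACE

Orientations are given as [roll, pitch, yaw] about the fixed x, y, z axes, in that order (R = Rz(yaw) Ry(pitch) Rx(roll)).
In Python, from cell import robot, viewer gives the robot as it stands.
- The arm moves only by the tool step_arm, never from a script. Its argument "increments" is a list of rows, each an object with "delta_pos": the shift along the tool's x, y, z in cm, a list of three; "dr": the turn, a rotation vector about the tool's x, y, z in degrees, a list of three; "fingers": the closure, from -1 (fully open) to 1 (shut), so that 0 is half open. In form: [{"delta_pos": [tx, ty, tz], "dr": [wx, wy, wz], "fingers": fingers}, ...]. A call has exactly 5 rows; each row is the pose to reach, as a shift and turn from the pose commanded when the call began, along the tool's axes at that moment; what a row does not reach only later rows make up. A row lasts 1/8 s, in which the tool goes at most 62.5 mm and 10.7 degrees, less where a joint would pass 70% of its speed; a pose out of reach is approached as far as the arm can. A call with a gripper value outside its range is refused whole. The fingers move at their own pace and stop on an object; "newtons" is the grip in N (left out, the last holds). Time passes only in rows, so rows that repeat a pose let the fingers close, or fill a call up. It gives the time, the measured TCP pose, the force, the opening and the grip force at its end, in the units of the state.
- robot.observe(): the state, without advancing time (a new reading comes with each control period).
- viewer.read_camera(name): name is "scene" or "top" or "wrist"; returns the picture (420x560x3 uint8, red, green, blue); there is no depth.
- viewer.camera_params(name): a dict with "K" (3x3 intrinsics, pixels), "T" (4x4, takes a point from camera to world coordinates). Camera axes: x right, y down, z forward; pixel columns grow to the right and rows downward; lengths in m; the calibration is good to about 2 mm. A picture is of the moment at which its call begins: read the wrist's pose just before it. camera_params takes no time and is no camera call; for the wrist camera it gives the pose at the moment of the call.
- robot.hand_in(): hands the job in; it is judged then, once.
The state is a dict: "time": time; "qpos": joint angles; "qvel": joint speeds; "joint_efforts": joint torques, N m; "tool_pos": TCP position; "tool_rot": TCP orientation; "contact_force": force on the tool from outside, world axes, zero at the start; "torque": the same for the moment, N m; "opening": finger opening in m; "grip_force": force on a finger pad.
Only numpy, scipy, OpenCV 4.12 (cv2) and the standard library are available. Lean on these libraries where they do the work, as an engineer would, in place of code of your own. Each camera call takes 0.05 s, during which the arm holds its last target. There are 200 camera calls.

## Working session

There is one attempt and no reset: what is moved stays moved. The work goes in short steps, Python scripts to look and compute and a tool call to move; the robot and the scene stay as the last step left them, time stands still between calls to the robot, and variables do not carry over. Pictures are saved under pics/ and viewed, at most 10 in all, crops included, and the job is handed in when it is done.

Besides the shell and the picture viewer there is one more tool, called after "Call:" by a JSON object that holds its "op" and its "data", one argument or row to a line. step_arm: Moves the arm, as the interface text tells. Its arguments: {"type":"object","properties":{"increments":{"type":"array"},"newtons":{"type":"number"}},"required":["increments"]}

```bash
mkdir -p pics; ls
python3 - <<'E'
from cell import robot, viewer
import cv2,numpy as np
np.set_printoptions(precision=4,suppress=True)
o=robot.observe();print(o)
for n in("scene","top"):
    im=viewer.read_camera(n);cv2.imwrite(f"pics/{n}0.png",im[:,:,::-1]);p=viewer.camera_params(n);print(n,p["K"],p["T"])
E
```

```text
pics
{'time': 0.0, 'qpos': array([-1.351 ,  0.3427,  1.525 ,  0.    ,  1.2754, -0.146 ]), 'qvel': array([-0.0001, -0.0002, -0.0003, -0.0021, -0.0011,  0.0003]), 'joint_efforts': array([ -0.002 , -43.1251, -24.4222,   0.0716,   0.0558,  -0.0001]), 'tool_pos': array([ 0.1877, -0.4898,  0.226 ]), 'tool_rot': array([-3.14  , -0.0002,  0.3658]), 'contact_force': array([ 0.5443,  0.4646, -0.2384]), 'torque': array([-0.0412, -0.0323,  0.0121]), 'grip_force': 0.0, 'opening': 0.09176076410325976}
scene [[542.1718   0.     274.8312]
 [  0.     542.1718 202.3992]
 [  0.       0.       1.    ]] [[-0.5571  0.553  -0.6195  1.6088]
 [ 0.8301  0.3504 -0.4337  0.7853]
 [-0.0228 -0.7559 -0.6543  1.2354]
 [ 0.      0.      0.      1.    ]]
top [[393.4323   0.     277.6249]
 [  0.     393.4323 208.5996]
 [  0.       0.       1.    ]] [[ 0.0107 -0.992   0.1261  0.3827]
 [-0.9999 -0.0117 -0.0072  0.0531]
 [ 0.0086 -0.126  -0.992   1.3545]
 [ 0.      0.      0.      1.    ]]
```

View pics/scene0.png

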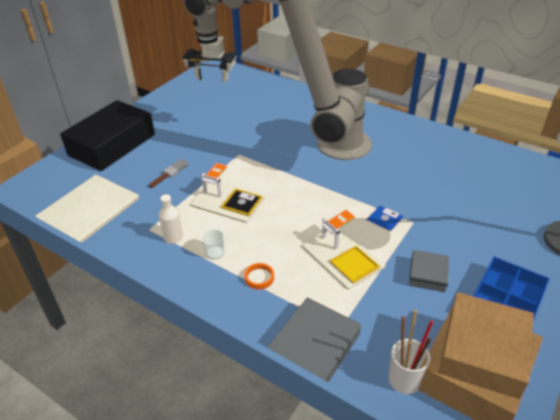

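View pics/top0.png

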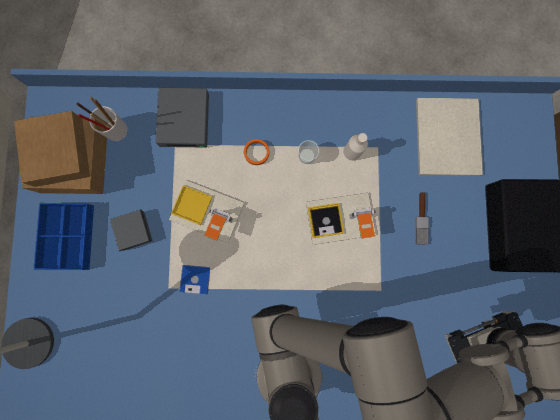

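The disk is in the right-hand station: cradle at top px (326,222), its paddle at top px (367,224) and scene px (216,172). The empty station is on the left, at top px (215,225).

```bash
cat > h.py <<'E'
import cv2,numpy as np
from cell import robot,viewer
np.set_printoptions(precision=4,suppress=True)
P={n:viewer.camera_params(n) for n in("scene","top")}
def ray(n,uv):
    K,T=P[n]["K"],P[n]["T"];d=T[:3,:3]@np.linalg.inv(K)@[uv[0],uv[1],1];return T[:3,3],d
def onz(n,uv,z):
    c,d=ray(n,uv);return c+d*(z-c[2])/d[2]
def proj(n,X):
    K,T=P[n]["K"],P[n]["T"];q=K@(T[:3,:3].T@(np.array(X)-T[:3,3]));return q[:2]/q[2]
def tri(a,b):
    (c,d),(e,f)=ray("scene",a),ray("top",b)
    s=np.linalg.lstsq(np.c_[d,-f],e-c,rcond=None)[0];p,q=c+d*s[0],e+f*s[1];return (p+q)/2,np.linalg.norm(p-q)
def blobs(n,im,h0,h1,S=150,V=100):
    m=cv2.inRange(cv2.cvtColor(im,cv2.COLOR_RGB2HSV),(h0,S,V),(h1,255,255))
    return [c for c in cv2.findContours(m,cv2.RETR_EXTERNAL,cv2.CHAIN_APPROX_NONE)[0] if cv2.contourArea(c)>40]
E
python3 - <<'E'
from h import *
for n in P:
    im=cv2.imread(f"pics/{n}0.png")[:,:,::-1].copy()
    for nm,h0,h1 in(("or",3,16),("ye",19,32)):
        for c in blobs(n,im,h0,h1):
            z=.094 if nm=="or" else .022
            w=np.array([onz(n,p[0],z)[:2]*1000 for p in c],np.float32)
            r=cv2.minAreaRect(w);mm=cv2.moments(c)
            print(n,nm,cv2.contourArea(c),[mm['m10']/mm['m00'],mm['m01']/mm['m00']],"rect mm",np.round(r[0],1),np.round(r[1],1),round(r[2],1))
    u,v=(215,180) if n=="scene" else (345,222)
    cv2.imwrite(f"pics/{n}c.png",cv2.resize(im[v-45:v+45,u-60:u+60,::-1],None,fx=6,fy=6,interpolation=cv2.INTER_CUBIC))
E
```

```text
scene or 548.5 [258.85992099665754, 275.5992099665755] rect mm [809.3 164.3] [92.5 78.2] 36.3
scene or 146.0 [340.95433789954336, 219.05365296803652] rect mm [482.3 244.9] [40.4 78.7] 73.2
scene or 79.0 [216.19198312236284, 170.53164556962025] rect mm [ 494.8 -237.8] [69.9 38.4] 9.6
scene or 49.5 [159.76430976430976, 73.03703703703702] rect mm [  48.8 -925.8] [249.9  17. ] 48.6
scene or 107.5 [140.9720930232558, 60.34108527131782] rect mm [    7.1 -1083.8] [445.2  22.2] 49.2
scene or 147.0 [151.65079365079364, 58.99659863945578] rect mm [  -11.2 -1029.4] [538.7  26. ] 47.3
scene or 57.0 [179.7017543859649, 51.45614035087719] rect mm [-153.4 -979.7] [411.4  15.3] 45.3
scene or 186.5 [222.89544235924933, 26.946380697050937] rect mm [-483.8 -976.6] [563.9  47.1] 38.4
scene or 91.5 [265.09653916211295, 12.728597449908923] rect mm [-746.1 -890.4] [277.1  32.1] 34.4
scene or 348.0 [162.59818007662835, 43.06082375478927] rect mm [ -241.2 -1179.4] [973.5  45.4] 46.6
scene ye 889.0 [354.2834645669291, 263.84176977877763] rect mm [565.  339.5] [108.4 106.2] 69.4
scene ye 114.5 [240.22270742358077, 204.54730713245996] rect mm [ 517.7 -118.5] [104.5 107. ] 9.2
top or 283.0 [214.88162544169612, 226.37455830388691] rect mm [483.3 244.6] [42.6 75.9] 68.9
top or 276.5 [365.6009644364074, 225.25256178420733] rect mm [ 492.5 -239.7] [75.6 42.5] 9.2
top or 476.0 [256.0829831932773, 151.63970588235293] rect mm [731.5 117.1] [84.4 79. ] 0.8
top ye 900.0 [325.37666666666667, 220.10666666666665] rect mm [ 514.8 -119.5] [104.3 106.7] 8.9
top ye 909.0 [191.5265859919325, 204.63586358635862] rect mm [562.5 337.4] [108.  104.7] 69.3
```

View pics/topc.png

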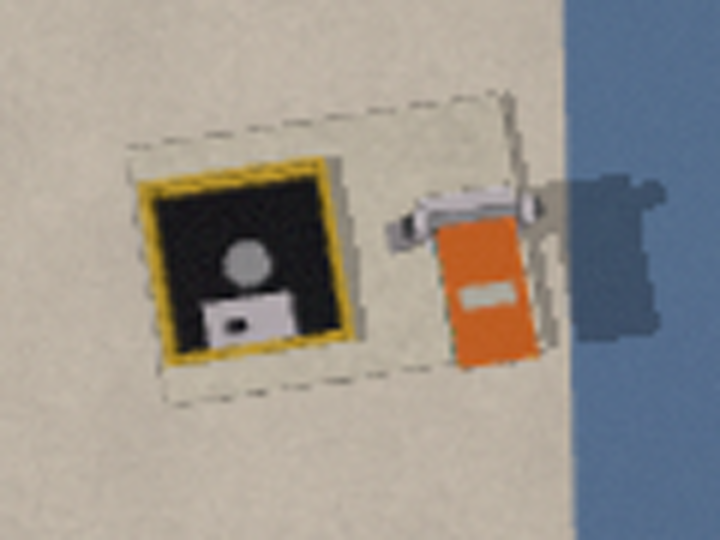

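View pics/scenec.png

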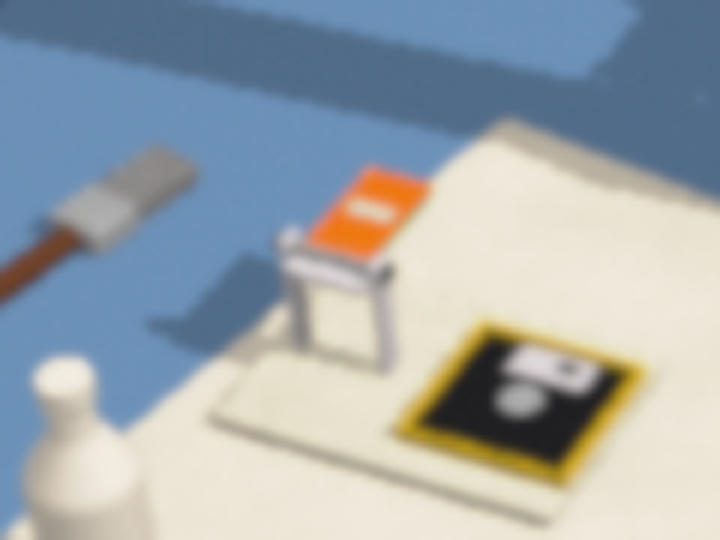

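Hinge of the full station is about (0.5345, -0.2336, 0.087), and the board yaw is about 9°. I'll come in from the right with the fingers shut and pointing sideways, tilted about 60°, then get under the paddle and sweep it over. First I need the wrist camera mount and the brush position.

```bash
cat >> h.py <<'E'
from scipy.spatial.transform import Rotation as Ro
th=np.deg2rad(9.05);ux=np.array([np.cos(th),np.sin(th),0]);uy=np.array([-np.sin(th),np.cos(th),0]);ez=np.array([0,0,1.])
C=np.array([.5160,-.1190,0]);H=C-.116*uy
def W(X,Y,Z): return H+ux*X/1000+uy*Y/1000+ez*Z/1000
def Rt(tilt,s=1):   # tool z down, tilted toward +board y; tool y = s*board x
    t=np.deg2rad(tilt);z=-np.cos(t)*ez+np.sin(t)*uy;y=s*ux;return np.c_[np.cross(y,z),y,z]
def delta(p,R):
    o=robot.observe();R0=Ro.from_euler("xyz",o["tool_rot"]).as_matrix()
    return np.round(R0.T@(p-o["tool_pos"])*100,2),np.round(Ro.from_matrix(R0.T@R).as_rotvec(degrees=True),1)
def st():
    o=robot.observe();p=o["tool_pos"]-H;R=Ro.from_euler("xyz",o["tool_rot"]).as_matrix()
    print("t",round(o["time"],2),"XYZ",np.round([p@ux*1000,p@uy*1000,o["tool_pos"][2]*1000],1),"tilt",np.round(np.degrees(np.arccos(-R[2,2])),1),"z_t",R[:,2],"y_t",R[:,1],"q",o["qpos"],"F",o["contact_force"])
E
python3 - <<'E'
from h import *
print(H);st()
o=robot.observe();T=viewer.camera_params("wrist")["T"];R0=Ro.from_euler("xyz",o["tool_rot"]).as_matrix()
print("cam in tool",R0.T@(T[:3,3]-o["tool_pos"]),"axis",R0.T@T[:3,2])
print("brush",[onz("top",p,.015) for p in((423,195),(423,243))],"bottle",onz("top",(360,138),.17))
for s in(1,-1):print(s,delta(W(-60,-100,150),Rt(60,s)))
E
```

```text
[ 0.5342 -0.2336  0.    ]
t 0.1 XYZ [-382.5 -198.7  226.1] tilt 0.1 z_t [-0.0003  0.0013 -1.    ] y_t [ 0.3577 -0.9339 -0.0013] q [-1.351   0.3427  1.5249  0.      1.2754 -0.146 ] F [1.1241 0.0799 0.8261]
cam in tool [ 0.0837  0.0006 -0.1581] axis [-0.3037  0.0001  0.9528]
brush [array([ 0.6063, -0.4589,  0.015 ]), array([ 0.4407, -0.4529,  0.015 ])] bottle [ 0.7577 -0.2094  0.17  ]
1 (array([33.59, -2.99,  7.62]), array([ 40.6,  50. , -70.4]))
-1 (array([33.59, -2.99,  7.62]), array([ 52.7, -42.7,  91.4]))
```

Call:
{"op": "step_arm", "data": {
  "increments": [
    {"delta_pos": [3, 0, -1], "dr": [4, 5, -7], "fingers": 1},
    {"delta_pos": [6, 0, -2], "dr": [8, 10, -14], "fingers": 1},
    {"delta_pos": [9, 0, -2], "dr": [12, 15, -21], "fingers": 1},
    {"delta_pos": [12, 0, -2], "dr": [16, 20, -28], "fingers": 1},
    {"delta_pos": [15, 0, -2], "dr": [20, 25, -35], "fingers": 1}
  ],
  "newtons": 10
}}

```text
time: 0.72
tool_pos: [0.3284, -0.4364, 0.2466]
tool_rot: [-2.928, -0.514, 0.94]
contact_force: [0.7, 0.2, -0.0]
opening: 0.0468
grip_force: 0.0
```

```bash
python3 -c "
from h import *
st();print(delta(W(-60,-120,150),Rt(60)))"
```

```text
t 0.72 XYZ [-235.2 -168.   246.6] tilt 31.7 z_t [ 0.1123  0.5134 -0.8508] y_t [ 0.8508 -0.492  -0.1847] q [-1.2315  0.6298  1.1239  0.2929  1.8594 -0.6411] F [ 0.6722  0.1837 -0.0366]
(array([ 9.01, 12.17, 13.92]), array([ 20.5,  25.1, -35.1]))
```

Call:
{"op": "step_arm", "data": {
  "increments": [
    {"delta_pos": [2, 2.5, 2], "dr": [4, 5, -7], "fingers": 1},
    {"delta_pos": [4, 5, 4], "dr": [8, 10, -14], "fingers": 1},
    {"delta_pos": [6, 7.5, 6], "dr": [12, 15, -21], "fingers": 1},
    {"delta_pos": [8, 10, 8], "dr": [16, 20, -28], "fingers": 1},
    {"delta_pos": [9, 12, 10.5], "dr": [20.5, 25, -35], "fingers": 1}
  ]
}}

```text
time: 1.35
tool_pos: [0.4889, -0.3789, 0.1787]
tool_rot: [-3.14, -1.045, 1.727]
contact_force: [1.0, -1.1, -0.5]
opening: 0.0006
grip_force: 0.0
```

```bash
python3 -c "
from h import *
st();print(delta(W(-60,-110,90),Rt(60)),delta(W(-60,-110,50),Rt(60)),delta(W(-60,0,50),Rt(60)))"
```

```text
t 1.35 XYZ [ -67.7 -136.4  178.7] tilt 59.9 z_t [-0.1362  0.8542 -0.5018] y_t [ 0.9876  0.157  -0.0008] q [-0.9762  1.1616  0.514   0.5617  2.3849 -0.9108] F [ 1.0002 -1.0704 -0.4689]
(array([-6.35,  0.77,  6.74]), array([-0. ,  0.1, -0. ])) (array([-9.81,  0.78,  8.74]), array([-0. ,  0.1, -0. ])) (array([-4.29,  0.77, 18.26]), array([-0. ,  0.1, -0. ]))
```

Call:
{"op": "step_arm", "data": {
  "increments": [
    {"delta_pos": [-2, 0.8, 2], "dr": [0, 0, 0], "fingers": 1},
    {"delta_pos": [-4, 0.8, 4], "dr": [0, 0, 0], "fingers": 1},
    {"delta_pos": [-6, 0.8, 6], "dr": [0, 0, 0], "fingers": 1},
    {"delta_pos": [-8, 0.8, 7.5], "dr": [0, 0, 0], "fingers": 1},
    {"delta_pos": [-9.8, 0.8, 8.7], "dr": [0, 0, 0], "fingers": 1}
  ]
}}

```text
time: 1.98
tool_pos: [0.4914, -0.3525, 0.0491]
tool_rot: [-3.134, -1.044, 1.718]
contact_force: [0.0, -0.2, 0.0]
opening: 0.0005
grip_force: 0.0
```

```bash
python3 -c "
from h import *
st();print(delta(W(-60,0,50),Rt(60)))
im=viewer.read_camera('scene');cv2.imwrite('pics/s1.png',cv2.resize(im[110:260,110:310,::-1],None,fx=4,fy=4))"
```

```text
t 1.98 XYZ [ -61.  -110.7   49.1] tilt 59.8 z_t [-0.1341  0.8538 -0.503 ] y_t [ 0.9882  0.1529 -0.0039] q [-0.9561  1.2416  0.6896  0.4753  2.1503 -1.048 ] F [ 0.0197 -0.1861  0.0039]
(array([5.64, 0.05, 9.52]), array([ 0.1,  0.2, -0.3]))
```

View pics/s1.png

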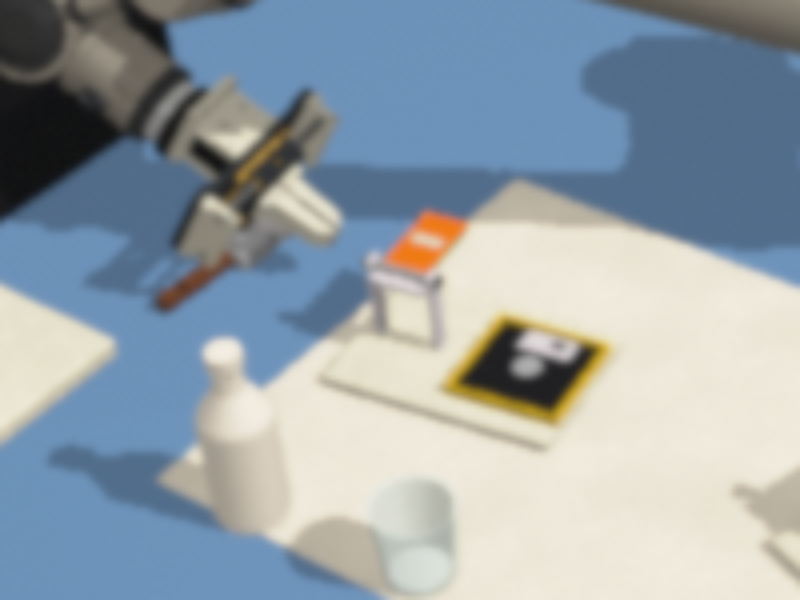

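The crop shows the shut fingertips at (330,230), right of the orange paddle at (428,240) and lower than it. Nothing has been disturbed, so I slide in under the paddle.

Call:
{"op": "step_arm", "data": {
  "increments": [
    {"delta_pos": [1.1, 0, 2], "dr": [0, 0, 0], "fingers": 1},
    {"delta_pos": [2.2, 0, 4], "dr": [0, 0, 0], "fingers": 1},
    {"delta_pos": [3.3, 0, 6], "dr": [0, 0, 0], "fingers": 1},
    {"delta_pos": [4.4, 0, 7.8], "dr": [0, 0, 0], "fingers": 1},
    {"delta_pos": [5.4, 0, 9.5], "dr": [0, 0, 0], "fingers": 1}
  ]
}}

```text
time: 2.65
tool_pos: [0.475, -0.2444, 0.0497]
tool_rot: [-3.136, -1.042, 1.719]
contact_force: [0.3, 0.1, 0.3]
opening: 0.0007
grip_force: 0.0
```

```bash
python3 -c "
from h import *
st()
im=viewer.read_camera('scene');cv2.imwrite('pics/s2.png',cv2.resize(im[140:220,170:280,::-1],None,fx=6,fy=6))
for t in [(-62,0,70,60),(-62,0,90,60),(-58,0,108,57),(-48,0,126,54),(-36,0,140,50)]:print(t,delta(W(*t[:3]),Rt(t[3])))"
```

```text
t 2.65 XYZ [-60.2  -1.4  49.7] tilt 59.7 z_t [-0.1333  0.8531 -0.5044] y_t [ 0.9883  0.1527 -0.0028] q [-0.8886  1.0672  1.1187  0.476   1.8948 -1.1192] F [0.2601 0.1227 0.2988]
(-62, 0, 70, 60) (array([ 1.69, -0.19, -1.07]), array([ 0. ,  0.2, -0.3]))
(-62, 0, 90, 60) (array([ 3.42, -0.2 , -2.07]), array([ 0. ,  0.2, -0.3]))
(-58, 0, 108, 57) (array([ 4.98,  0.2 , -2.98]), array([ 0. , -2.8, -0.3]))
(-48, 0, 126, 54) (array([ 6.54,  1.19, -3.88]), array([ 0. , -5.8, -0.3]))
(-36, 0, 140, 50) (array([ 7.76,  2.38, -4.58]), array([ 0. , -9.8, -0.3]))
```

View pics/s2.png

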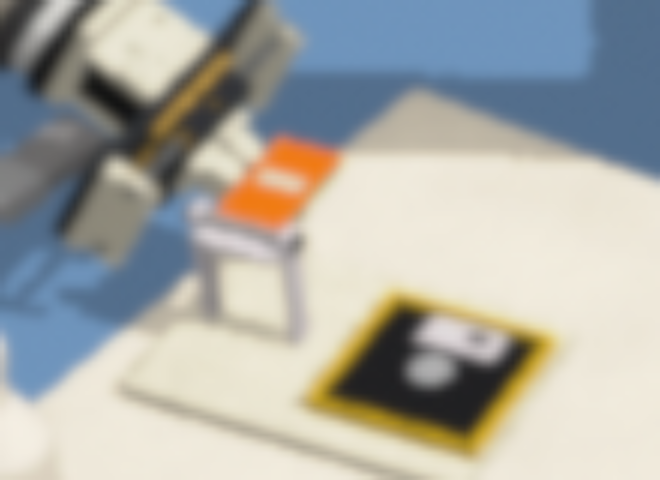

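The fingers at (235,160) are under the paddle, not touching it. I lift slowly.

Call:
{"op": "step_arm", "data": {
  "increments": [
    {"delta_pos": [1, -0.1, -0.6], "dr": [0, 0, 0], "fingers": 1},
    {"delta_pos": [2, -0.2, -1.2], "dr": [0, 0, 0], "fingers": 1},
    {"delta_pos": [3, -0.2, -1.8], "dr": [0, 0, 0], "fingers": 1},
    {"delta_pos": [4, -0.2, -2.4], "dr": [0, 0, 0], "fingers": 1},
    {"delta_pos": [5, 0.2, -3], "dr": [0, -2, 0], "fingers": 1}
  ]
}}

```text
time: 3.32
tool_pos: [0.4769, -0.2454, 0.108]
tool_rot: [-3.134, -1.007, 1.717]
contact_force: [0.9, -1.8, -1.4]
opening: 0.0005
grip_force: 0.6
```

```bash
python3 -c "
from h import *
st()
im=viewer.read_camera('scene');cv2.imwrite('pics/s3.png',cv2.resize(im[130:210,170:280,::-1],None,fx=6,fy=6))
for t in [(-54,0,118,56),(-48,0,128,53),(-40,0,136,50),(-32,0,142,47),(-22,0,147,44)]:print(t,delta(W(*t[:3]),Rt(t[3])))"
```

```text
t 3.33 XYZ [-58.5  -2.7 108. ] tilt 57.7 z_t [-0.1309  0.8352 -0.5341] y_t [ 0.9883  0.1522 -0.0042] q [-0.8832  0.9732  1.1207  0.4786  1.9437 -1.0743] F [ 0.9145 -1.761  -1.3695]
(-54, 0, 118, 56) (array([ 0.8 ,  0.32, -0.17]), array([ 0.1, -1.4, -0.2]))
(-48, 0, 128, 53) (array([ 1.64,  0.92, -0.71]), array([ 0.1, -4.4, -0.2]))
(-40, 0, 136, 50) (array([ 2.32,  1.71, -1.13]), array([ 0.1, -7.4, -0.2]))
(-32, 0, 142, 47) (array([ 2.83,  2.51, -1.45]), array([  0.1, -10.4,  -0.2]))
(-22, 0, 147, 44) (array([ 3.25,  3.51, -1.72]), array([  0.1, -13.4,  -0.2]))
```

View pics/s3.png

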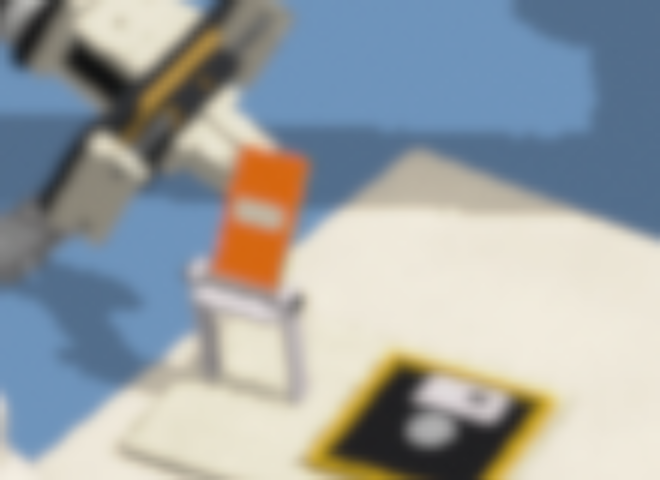

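The paddle at (260,215) has risen to roughly 55° with the fingers behind it. I continue the arc.

Call:
{"op": "step_arm", "data": {
  "increments": [
    {"delta_pos": [0.8, 0.3, -0.2], "dr": [0, -1.5, 0], "fingers": 1},
    {"delta_pos": [1.6, 0.9, -0.7], "dr": [0, -4.5, 0], "fingers": 1},
    {"delta_pos": [2.3, 1.7, -1.1], "dr": [0, -7.5, 0], "fingers": 1},
    {"delta_pos": [2.8, 2.5, -1.4], "dr": [0, -10.5, 0], "fingers": 1},
    {"delta_pos": [3.2, 3.5, -1.7], "dr": [0, -13.5, 0], "fingers": 1}
  ]
}}

```text
time: 4.0
tool_pos: [0.5121, -0.2367, 0.1444]
tool_rot: [-3.137, -0.769, 1.722]
contact_force: [-1.4, 0.7, 0.4]
opening: 0.0004
grip_force: 0.3
```

```bash
python3 -c "
from h import *
st()
for t in [(-11,0,148,42),(0,0,148,40),(11,0,146,38),(22,0,142,36),(32,0,137,34)]:print(t,delta(W(*t[:3]),Rt(t[3])))"
```

```text
t 4.0 XYZ [-22.3   0.4 144.4] tilt 44.1 z_t [-0.1089  0.6867 -0.7187] y_t [ 0.9882  0.1534 -0.0031] q [-0.8018  0.8348  1.1331  0.4248  1.8203 -0.988 ] F [-1.4436  0.721   0.4278]
(-11, 0, 148, 42) (array([ 0.23,  1.13, -0.29]), array([ 0. , -2.1, -0.3]))
(0, 0, 148, 40) (array([ 0.23,  2.23, -0.29]), array([ 0. , -4.1, -0.3]))
(11, 0, 146, 38) (array([ 0.1 ,  3.33, -0.14]), array([ 0. , -6.1, -0.3]))
(22, 0, 142, 36) (array([-0.17,  4.44,  0.15]), array([ 0. , -8.1, -0.3]))
(32, 0, 137, 34) (array([-0.52,  5.44,  0.51]), array([  0. , -10.1,  -0.3]))
```

Call:
{"op": "step_arm", "data": {
  "increments": [
    {"delta_pos": [0.2, 1.1, -0.3], "dr": [0, -2, 0], "fingers": 1},
    {"delta_pos": [0.2, 2.2, -0.3], "dr": [0, -4, 0], "fingers": 1},
    {"delta_pos": [0.1, 3.3, -0.1], "dr": [0, -6, 0], "fingers": 1},
    {"delta_pos": [-0.2, 4.4, 0.2], "dr": [0, -8, 0], "fingers": 1},
    {"delta_pos": [-0.5, 5.4, 0.5], "dr": [0, -10, 0], "fingers": 1}
  ]
}}

```text
time: 4.62
tool_pos: [0.5654, -0.2285, 0.1357]
tool_rot: [-3.137, -0.596, 1.722]
contact_force: [-0.5, 0.7, -0.3]
opening: 0.0004
grip_force: 0.2
```

```bash
python3 -c "
from h import *
st()
im=viewer.read_camera('scene');cv2.imwrite('pics/s4.png',cv2.resize(im[130:210,170:280,::-1],None,fx=6,fy=6))
for t in [(40,0,131,33),(47,0,124,32),(53,0,117,31),(57,0,110,30),(60,0,104,30),(60,0,97,30),(60,0,92,30)]:print(t,delta(W(*t[:3]),Rt(t[3])))"
```

```text
t 4.62 XYZ [ 31.5   0.1 135.7] tilt 34.2 z_t [-0.0893  0.5545 -0.8274] y_t [ 0.9882  0.1532 -0.0039] q [-0.705   0.8231  1.0812  0.3766  1.7042 -0.8967] F [-0.4839  0.7044 -0.3122]
(40, 0, 131, 33) (array([-0.33,  0.73,  0.35]), array([-0. , -1.1, -0.2]))
(47, 0, 124, 32) (array([-0.72,  1.43,  0.93]), array([-0. , -2.1, -0.2]))
(53, 0, 117, 31) (array([-1.11,  2.04,  1.51]), array([-0. , -3.1, -0.2]))
(57, 0, 110, 30) (array([-1.5 ,  2.44,  2.09]), array([-0. , -4.1, -0.2]))
(60, 0, 104, 30) (array([-1.83,  2.74,  2.59]), array([-0. , -4.1, -0.2]))
(60, 0, 97, 30) (array([-2.22,  2.74,  3.17]), array([-0. , -4.1, -0.2]))
(60, 0, 92, 30) (array([-2.5 ,  2.74,  3.58]), array([-0. , -4.1, -0.2]))
```

View pics/s4.png

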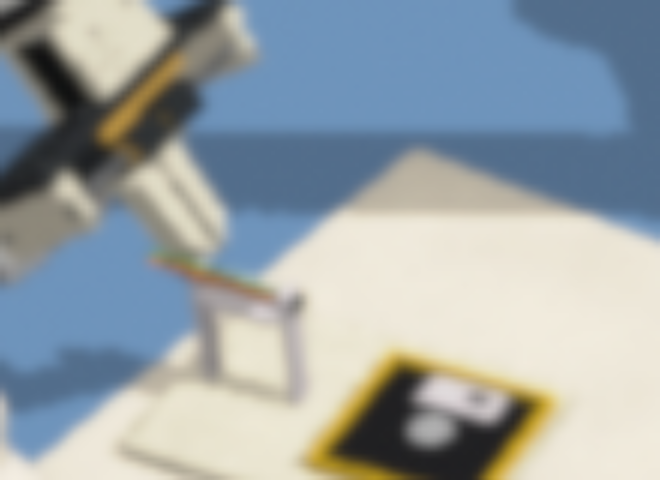

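The paddle is seen edge-on at (215,275), green on top and well past upright. I keep pushing down.

Call:
{"op": "step_arm", "data": {
  "increments": [
    {"delta_pos": [-0.3, 0.7, 0.4], "dr": [0, -1, 0], "fingers": 1},
    {"delta_pos": [-0.7, 1.4, 0.9], "dr": [0, -2, 0], "fingers": 1},
    {"delta_pos": [-1.1, 2, 1.5], "dr": [0, -3, 0], "fingers": 1},
    {"delta_pos": [-1.5, 2.4, 2.1], "dr": [0, -4, 0], "fingers": 1},
    {"delta_pos": [-1.8, 2.7, 2.6], "dr": [0, -4, 0], "fingers": 1}
  ]
}}

```text
time: 5.3
tool_pos: [0.5916, -0.2246, 0.1043]
tool_rot: [-3.137, -0.528, 1.723]
contact_force: [-0.3, 0.5, 0.5]
opening: 0.0006
grip_force: 0.2
```

```bash
python3 -c "
from h import *
st()
for t in [(60,0,97,30),(60,0,92,30)]:print(t,delta(W(*t[:3]),Rt(t[3])))"
```

```text
t 5.3 XYZ [ 58.   -0.2 104.3] tilt 30.3 z_t [-0.0803  0.4974 -0.8638] y_t [ 0.9882  0.1534 -0.0036] q [-0.6606  0.8563  1.0694  0.351   1.6163 -0.8694] F [-0.3229  0.4778  0.4834]
(60, 0, 97, 30) (array([-0.35,  0.2 ,  0.64]), array([-0.1, -0.3, -0.3]))
(60, 0, 92, 30) (array([-0.6 ,  0.2 ,  1.07]), array([-0.1, -0.3, -0.3]))
```

Call:
{"op": "step_arm", "data": {
  "increments": [
    {"delta_pos": [-0.1, 0.2, 0.2], "dr": [0, 0, 0], "fingers": 1},
    {"delta_pos": [-0.2, 0.2, 0.35], "dr": [0, 0, 0], "fingers": 1},
    {"delta_pos": [-0.3, 0.2, 0.5], "dr": [0, 0, 0], "fingers": 1},
    {"delta_pos": [-0.4, 0.2, 0.7], "dr": [0, 0, 0], "fingers": 1},
    {"delta_pos": [-0.4, 0.2, 0.7], "dr": [0, 0, 0], "fingers": 1}
  ]
}}

```text
time: 5.92
tool_pos: [0.5932, -0.2246, 0.0965]
tool_rot: [-3.137, -0.528, 1.722]
contact_force: [-0.2, -0.5, 0.4]
opening: 0.0006
grip_force: 0.0
```

```bash
python3 -c "
from h import *
st()"
```

```text
t 5.92 XYZ [59.7 -0.4 96.5] tilt 30.3 z_t [-0.0802  0.4977 -0.8636] y_t [ 0.9882  0.1529 -0.0037] q [-0.6593  0.8668  1.0703  0.3516  1.6054 -0.8717] F [-0.198  -0.5005  0.4104]
```

Not at the stop yet, so I press 1 mm at a time.

Call:
{"op": "step_arm", "data": {
  "increments": [
    {"delta_pos": [-0.05, 0, 0.09], "dr": [0, 0, 0], "fingers": 1},
    {"delta_pos": [-0.1, 0, 0.17], "dr": [0, 0, 0], "fingers": 1},
    {"delta_pos": [-0.15, 0, 0.26], "dr": [0, 0, 0], "fingers": 1},
    {"delta_pos": [-0.2, 0, 0.35], "dr": [0, 0, 0], "fingers": 1},
    {"delta_pos": [-0.2, 0, 0.35], "dr": [0, 0, 0], "fingers": 1}
  ]
}}

```text
time: 6.55
tool_pos: [0.5934, -0.2246, 0.0943]
tool_rot: [-3.139, -0.528, 1.723]
contact_force: [-1.1, -0.2, 8.9]
opening: 0.0001
grip_force: 4.5
```

9 N at the expected height of about 90 mm means the hinge stop is reached. I press slightly more, then back off along the tool axis.

Call:
{"op": "step_arm", "data": {
  "increments": [
    {"delta_pos": [-0.05, 0, 0.09], "dr": [0, 0, 0], "fingers": 1},
    {"delta_pos": [-0.05, 0, 0.09], "dr": [0, 0, 0], "fingers": 1},
    {"delta_pos": [0.3, 0, -0.5], "dr": [0, 0, 0], "fingers": 1},
    {"delta_pos": [1.5, 0, -2.5], "dr": [0, 0, 0], "fingers": 1},
    {"delta_pos": [3, 0, -5.5], "dr": [0, 0, 0], "fingers": 1}
  ]
}}

```text
time: 7.18
tool_pos: [0.5933, -0.2258, 0.1548]
tool_rot: [-3.135, -0.53, 1.721]
contact_force: [-0.1, -0.7, 0.3]
opening: 0.0005
grip_force: 0.0
```

Call:
{"op": "step_arm", "data": {
  "increments": [
    {"delta_pos": [1, -1, -3], "dr": [0, 0, 0], "fingers": 1},
    {"delta_pos": [1, -3, -7], "dr": [0, 0, 0], "fingers": 1},
    {"delta_pos": [1, -5, -10], "dr": [0, 0, 0], "fingers": 1},
    {"delta_pos": [1, -7, -13], "dr": [0, 0, 0], "fingers": 1},
    {"delta_pos": [1, -8, -15], "dr": [0, 0, 0], "fingers": 1}
  ]
}}

```text
time: 7.8
tool_pos: [0.5248, -0.3056, 0.2913]
tool_rot: [-3.138, -0.527, 1.722]
contact_force: [0.9, -0.4, 0.3]
opening: 0.0008
grip_force: 0.0
```

```bash
python3 -c "
from h import *
st()
im=viewer.read_camera('scene');t=viewer.read_camera('top')
a=cv2.resize(im[130:250,160:310,::-1],None,fx=2.6,fy=2.6);b=cv2.resize(t[170:290,290:440,::-1],None,fx=2.6,fy=2.6)
cv2.imwrite('pics/s5.png',np.hstack([a,b]))
g=blobs('top',t,40,85,80,60)
for n,i in(('top',t),('scene',im)):
  for c in blobs(n,i,40,85,80,60):
    w=np.array([onz(n,p[0],.09)[:2]*1000 for p in c],np.float32);print(n,cv2.minAreaRect(w))
for X,Y in((80,0),(40,0)):print(proj('top',W(X,Y,90)),proj('scene',W(X,Y,90)))"
```

```text
t 7.8 XYZ [-20.7 -69.7 291.3] tilt 30.2 z_t [-0.079   0.4967 -0.8643] y_t [ 0.9884  0.152  -0.003 ] q [-0.8069  0.7219  0.8228  0.324   2.0217 -0.8797] F [ 0.8755 -0.3728  0.3392]
top ((558.9403686523438, -229.80335998535156), (46.21405792236328, 42.55917739868164), 8.810498237609863)
top ((591.5992431640625, -224.39427185058594), (39.53019332885742, 42.64985656738281), 8.616641998291016)
scene ((592.340087890625, -226.47686767578125), (42.46875762939453, 43.09650802612305), 12.68925666809082)
scene ((552.3325805664062, -233.34921264648438), (33.15098571777344, 44.5828971862793), 15.333975791931152)
[358.9275 188.3512] [198.2661 191.1824]
[361.0438 200.3357] [204.3776 184.2236]
```

View pics/s5.png

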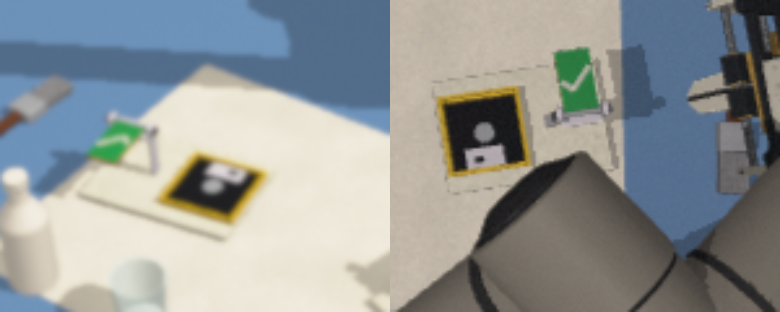

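The green face with its check mark is up, at scene crop (115,140) and top crop (575,80). The disk is unmoved and the gripper is clear. Top and scene rays at z = 90 mm agree within about 2 mm, so the paddle is level and I hand in.

```bash
python3 -c "
from cell import robot
print(robot.hand_in())"
```

```text
the job is handed in; nothing more can be done
None
```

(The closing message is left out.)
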